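Stand the end of the sketchbook row back up

ROBOT

A 6-joint arm with a two-finger parallel gripper is mounted at the origin on the work surface. World frame = base frame: x ahead of the robot, y to its left, z up, the work surface at z = 0. Lengths are in m, angles in degrees, forces in N, time in s.
With the tool pointing down it reaches from about 0.3 to 0.75 m from the base axis. Payload 8.5 kg.
Tool frame: the origin (TCP) lies at the very end of the fingers, on their centre line; the grasp point (between the pads) lies 19 mm behind it; z points along the fingers, y is the line along which they close (so a half turn about z gives the same grasp; the last joint's range is limited). The gripper opens to 85 mm and grips with 20 to 120 N. Pads are 22 mm wide; open, the fingers measure 114 mm over their backs; the gripper's body (76 mm by 85 mm) begins 54 mm behind the grasp point. The pads swing forward as they close: fully open they stand 13 mm farther back than shut.
Start: joints at [-87.794, 21.807, 74.336, -0, 83.858, -12.336], TCP at [0.138, -0.532, 0.231] pointing down, gripper open.
Joint ranges: [-178.18, 178.18], [-50.72, 133.34], [12.68, 142.11], [-81.47, 261.47], [9.98, 163.14], [-165.26, 165.26]. Speed limits (degrees/s): [136.94, 136.94, 180, 180, 180, 180].

INTERFACE

Orientations are given as a 3x3 rotation matrix whose columns are the frame's x, y, z axes.
In Python, from rig import env gives the robot as it stands.
- The arm moves only by the tool move_arm, never from a script. Its argument "plan" is a list of rows, each a list of 7 numbers: the turn, a rotation vector about the tool's x, y, z in degrees, then the shift along the tool's x, y, z in cm, then the gripper command: -1 is shut, 1 is fully open, values between are in proportion. In form: [[ax, ay, az, tx, ty, tz, jaw], ...]. A call has 1 to 5 rows; each row is the pose to reach, as a shift and turn from the pose commanded when the call began, along the tool's axes at that moment; what a row does not reach only later rows make up. A row lasts 1/10 s, in which the tool goes at most 50 mm and 8.59 degrees, less where a joint would pass 70% of its speed; a pose out of reach is approached as far as the arm can. A call with a gripper value outside its range is refused whole. The fingers move at their own pace and stop on an object; "squeeze" is the grip in N (left out, the last holds). Time passes only in rows, so rows that repeat a pose let the fingers close. It gives the time, the measured TCP pose, the force, the opening and the grip force at its end, in the units of the state.
- env.observe(): the state, without advancing time (a new reading comes with each control period).
- env.get_image(name): name is "scene" or "top" or "wrist"; returns a dict with "color" (420x560x3 uint8, red, green, blue), "fov_y" (degrees; the focal length in pixels is half the picture's height over the tangent of half this angle, whatever the lens; pixels are square), "cx", "cy" (the principal point, pixels), "R" (3x3) and "t" (3): a world point X has camera coordinates R X + t. Camera axes: x right, y down, z forward; pixel columns grow to the right and rows downward; lengths in m; the calibration is good to about 2 mm. The wrist camera is an equidistant fisheye: a pixel r from the principal point sees the ray r / f radians off the axis. A picture is of the moment at which its call begins. There is no depth.
- env.close_job(): hands the job in; it is judged then, once.
Trained networks look in a picture, given as the dict that the camera call returned (one of the last four; its "shot" number tells which), for a name from the list of things; names that differ only in an ending like _2 or _b are one class to them, and where a whole thing is asked for, a point or a joint stands for the part that bears it (a point fixed in the world has none). Each returns a list of dicts, best first, with "conf" (0 to 1); they miss things now and then, are a little off and sometimes report something else, mostly with a low value. They report only what shows in the picture. A call takes as long as a camera call.
- env.outline_of(target, picture): "mask" (420x560 bool, what is visible of it) and "bbox" ([centre column, centre row, width, height] in pixels, round what is visible of it).
- env.tip_of(target, picture): "pixel" ([column, row] in pixels: a listed point, or the origin of a listed thing).
The state is a dict: "time_s": time; "q": joint angles; "qvel": joint speeds; "joint_efforts": joint torques, N m; "position": TCP position; "tool_rot": TCP orientation; "ft_force": force on the tool from outside, world axes, zero at the start; "wrist_torque": the same for the moment, N m; "grip_width": finger opening in m; "gripper_force": force on a finger pad.
Only numpy, scipy, OpenCV 4.12 (cv2) and the standard library are available. Lean on these libraries where they do the work, as an engineer would, in place of code of your own. Each camera call takes 0.05 s, during which the arm holds its last target. There are 200 camera calls.

TASK

The end of the sketchbook row has come undone. By pushing alone, lifting nothing off the desk, set the leaning sketchbook upright and flush against the row, tip the fallen bookend back up onto its foot, and slide it along, roughly in line with the row, until the back of its upright stands square and flush against that sketchbook. Leave all the other things on the desk where they are.

Things in the scene. Friction and masses are not known exactly. Their poses are not given: they have to be found in the camera images.
- row: Row of standing hardback sketchbooks with a wooden organiser at its other end; fixed, does not give. Origin: middle of the lower edge of its free end face, on the desk. x runs along that edge (end book 156 mm deep in x, 222 mm high), y points square out of the free face, z up. The row fills negative y, 250 mm long.
- sketchbook: Leaning grey hardback, dark spine: 148 mm (its x) x 24 mm thick (its y) x 210 mm tall (its z), 0.35-0.7 kg. Origin: centre of its bottom face (148 x 24). Top edge leans on the row's free face, 20 degrees off upright, origin 85 mm out, x almost parallel to the row's x. Pushed low down towards the row its foot slides in and it rises. Flush and upright: origin at y = 12 mm of the row.
- bookend: Fallen L-shaped plywood bookend, steel sole, 100 mm wide (its x), 0.3-0.65 kg. Origin: middle of the heel edge, where back and sole meet; on the desk lying or standing. Own frame, z up when standing: upright y 0 to 15, z 0 to 130 mm, back at y = 0; foot y 0 to 100, z 0 to 16 mm, sole at z = 0. Must stand with its back to the row. Slides when pushed low, e.g. on the foot's end.
- foot_end (a point): Middle of the end face of the bookend's foot (100 mm wide, 16 mm high): own y = 100, z = 8 mm. At the start the upright lies flat towards the row and this end points up, 100 mm above the desk, farthest from the row. Pushed near here away from the row, the bookend rolls about its heel edge and past about 30 degrees falls onto its sole by itself.
- can: Bystander: drinks can, 66 mm diameter, 115 mm high, on a cork coaster of 96 mm diameter behind the leaning book (away from the robot). Origin: centre of its underside.
- brush_pot: Bystander: stoneware pot, 86 mm diameter, 105 mm high, with brushes standing to 235 mm, behind the row. Origin: centre of its underside.
- glue: Bystander: glue bottle, 48 mm diameter, 125 mm high, on the robot's side of the leaning book. Origin: centre of its underside.
- tape: Bystander: roll of tape lying flat, 92 mm diameter, 24 mm high, behind the bookend (away from the robot). Origin: centre of its underside.
- tub: Bystander: clear open tub, 110 x 150 mm, 45 mm high, beyond the tape. Origin: centre of its underside.
- eraser: Bystander: white eraser lying flat, 22 x 60 mm, 13 mm high, on the robot's side of the bookend. Origin: centre of its underside.

How it is judged:
By the outcome, as a careful person would: the job done as asked, in the order asked, and still so for the second after the job is handed in, with the robot touching nothing.
It also fails if it takes over 72 s, if anything falls off the work surface, if the arm or the gripper's body presses on something with over 40 N, if the wrist force passes 120 N, or if a joint passes its speed limit or range.

## Working session

There is one attempt and no reset: what is moved stays moved. The work goes in short steps, Python scripts to look and compute and a tool call to move; the robot and the scene stay as the last step left them, time stands still between calls to the robot, and variables do not carry over. Pictures are saved under pics/ and viewed, at most 10 in all, crops included, and the job is handed in when it is done.

Besides the shell and the picture viewer there is one more tool, called after "Emit:" as name(argument=value, ...), one argument or row to a line, values as JSON. move_arm: Moves the arm, as the interface text tells. Its arguments: {"type":"object","properties":{"plan":{"type":"array"},"squeeze":{"type":"number"}},"required":["plan"]}

```bash
mkdir -p pics; ls; cat > h.py <<'E'
import numpy as np,cv2
from rig import env
def px(P,im):
    P=np.atleast_2d(P); c=P@np.array(im["R"]).T+np.array(im["t"]); f=210/np.tan(np.radians(im["fov_y"]/2))
    return np.c_[im["cx"]+f*c[:,0]/c[:,2], im["cy"]+f*c[:,1]/c[:,2]]
def ray(p,im,z=0):
    f=210/np.tan(np.radians(im["fov_y"]/2)); R=np.array(im["R"]);t=np.array(im["t"])
    d=R.T@np.array([(p[0]-im["cx"])/f,(p[1]-im["cy"])/f,1]); o=-R.T@t
    return o+d*(z-o[2])/d[2]
def save(im,n): cv2.imwrite("pics/"+n,im["color"][:,:,::-1])
E
python3 - <<'E'
from h import *
for n in ["scene","top"]:
    im=env.get_image(n); save(im,n+"0.png"); print(n,im["fov_y"],(-np.array(im["R"]).T@np.array(im["t"])).round(3))
    for t in ["row","sketchbook","bookend","foot_end","can","brush_pot","glue","tape","tub","eraser"]:
        r=env.tip_of(t,im)
        if r: p=r[0]["pixel"]; print(t,round(r[0]["conf"],2),np.round(p),ray(p,im,0.1 if t=="foot_end" else 0).round(3))
s=env.observe();print(s["time_s"],np.round(s["tool_rot"],3).tolist())
E
```

```text
pics
scene 49.365261296755826 [0.975 0.632 0.845]
sketchbook 0.59 [265. 187.] [ 0.514 -0.119  0.   ]
bookend 0.95 [334. 230.] [0.452 0.099 0.   ]
foot_end 0.55 [337. 205.] [0.463 0.109 0.1  ]
can 0.63 [217. 219.] [ 0.675 -0.088  0.   ]
brush_pot 0.8 [158. 174.] [ 0.732 -0.322  0.   ]
glue 0.8 [299. 157.] [ 0.367 -0.172  0.   ]
tub 0.93 [312. 324.] [0.651 0.277 0.   ]
top 49.1203750011023 [0.391 0.016 1.048]
sketchbook 0.76 [340. 228.] [ 0.518 -0.129  0.   ]
bookend 0.93 [238. 255.] [0.455 0.104 0.   ]
foot_end 0.76 [235. 246.] [0.466 0.101 0.1  ]
can 0.81 [321. 159.] [ 0.682 -0.087  0.   ]
brush_pot 0.78 [421. 139.] [ 0.733 -0.324  0.   ]
glue 0.93 [361. 302.] [ 0.353 -0.174  0.   ]
tape 0.57 [241. 168.] [0.659 0.1   0.   ]
tub 0.64 [166. 171.] [0.65  0.276 0.   ]
eraser 0.65 [287. 305.] [ 0.344 -0.008  0.   ]
1.1 [[0.968, 0.251, 0.0], [0.251, -0.968, -0.0], [0.0, 0.0, -1.0]]
```

```bash
cd pics; python3 -c "
import cv2
for n in ['scene','top']:
    i=cv2.imread(n+'0.png'); cv2.imwrite(n+'0b.png',cv2.resize(i,(800,600),interpolation=cv2.INTER_CUBIC))"
```

```text
(no output)
```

View pics/scene0b.png

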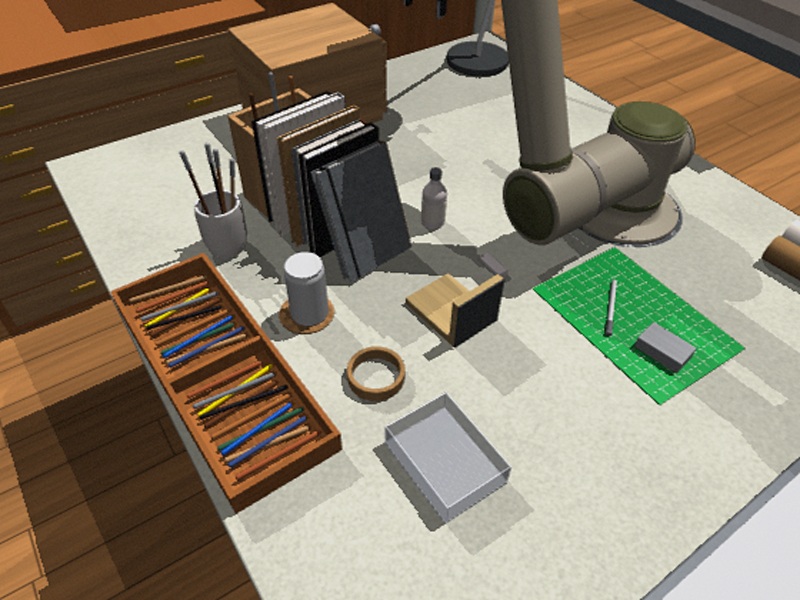

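View pics/top0b.png

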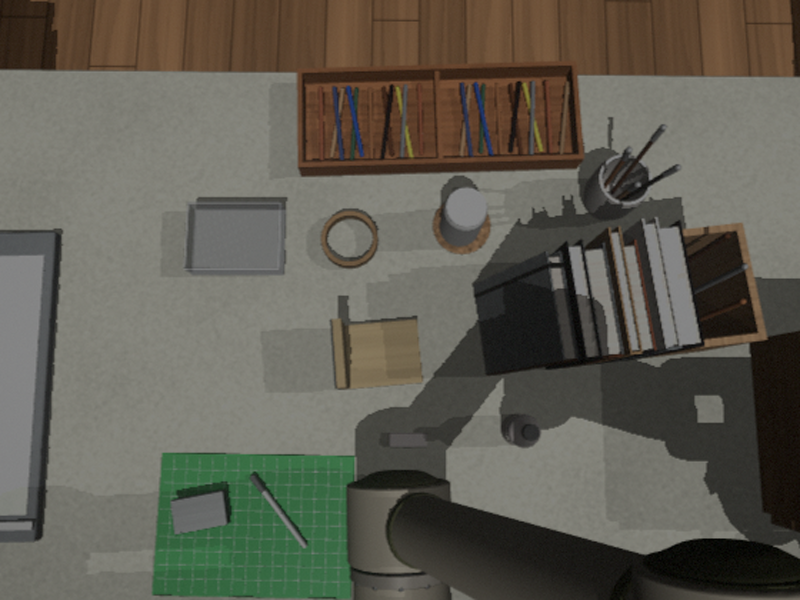

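The top view shows the row at the right, with the leaning book's outer lower edge at about (475,288)–(488,374) in the 800x600 picture. The bookend lies with its foot standing at about (332–348, 320–388), and its upright runs right to x≈421. I'll fit the poses next.

```bash
cat >> h.py <<'E'
from scipy.optimize import minimize
def hullmask(P,im,parts):
    m=np.zeros((420*2,560*2),np.uint8)
    for a,b in parts:
        h=cv2.convexHull((px(P[a:b],im)*2+.5).astype(np.float32)).astype(np.int32); cv2.fillConvexPoly(m,h,1)
    return m[::2,::2]>0
def box(a,b): return np.array([[x,y,z] for x in(a[0],b[0]) for y in(a[1],b[1]) for z in(a[2],b[2])])
BOOK=box([-.074,-.012,0],[.074,.012,.21])
BE=np.r_[box([-.05,0,0],[.05,.015,.13]),box([-.05,0,0],[.05,.1,.016])]
def place(B,x,y,yaw,tilt,z=None):
    # tilt deg: top towards own -y ; lowest point at z=0
    c,s=np.cos(np.radians(tilt)),np.sin(np.radians(tilt)); P=B@np.array([[1,0,0],[0,c,s],[0,-s,c]])@np.eye(3)
    P=B@np.array([[1,0,0],[0,c,-s],[0,s,c]]).T if tilt<0 else P
    Q=np.c_[B[:,0],B[:,1]*c-B[:,2]*s,B[:,1]*s+B[:,2]*c]; Q[:,2]-=Q[:,2].min()
    a,b=np.cos(np.radians(yaw)),np.sin(np.radians(yaw))
    return np.c_[x+a*Q[:,0]-b*Q[:,1],y+b*Q[:,0]+a*Q[:,1],Q[:,2]]
def fit(name,B,parts,p0,ims,tilt=None):
    ms=[(im,r[0]["mask"]) for im in ims for r in [env.outline_of(name,im)] if r]
    def cost(p):
        P=place(B,p[0],p[1],p[2]*100,p[3]*100 if tilt is None else tilt); return sum(1-(h&m).sum()/(h|m).sum() for im,m in ms for h in [hullmask(P,im,parts)])
    p=np.array([p0[0],p0[1],p0[2]/100]+([p0[3]/100] if tilt is None else [])); S=np.r_[p,p+np.eye(len(p))*.03]
    S=np.vstack([p]+[p+.03*e for e in np.eye(len(p))])
    r=minimize(cost,p,method="Nelder-Mead",options=dict(initial_simplex=S,xatol=1e-4,fatol=1e-4,maxiter=400))
    q=r.x*([1,1,100,100][:len(p)]); return q.round(4),round(r.fun/len(ms),3),len(ms)
E
sed -i '/P=B@np/d; s/    c,s=np.cos(np.radians(tilt)),np.sin(np.radians(tilt)); P=.*/    c,s=np.cos(np.radians(tilt)),np.sin(np.radians(tilt))/' h.py
grep -n "c,s=" h.py || sed -i 's/^    Q=np.c_\[B\[:,0\]/    c,s=np.cos(np.radians(tilt)),np.sin(np.radians(tilt))\n&/' h.py
python3 - <<'E'
from h import *
a,b=env.get_image("top"),env.get_image("scene")
for ims in ([a],[b],[a,b]):
    # own x axis along world -x (y out = +y => x = +... right-handed: x=world x rotated) 
    print("book",fit("sketchbook",BOOK,[(0,8)],(.516,-.124,8,20),ims,tilt=20))
    print("be",fit("bookend",BE,[(0,8),(8,16)],(.453,.101,5),ims,tilt=90))
i=cv2.resize(a["color"][150:270,320:560,::-1],None,fx=3.3,fy=3.3,interpolation=cv2.INTER_CUBIC); cv2.imwrite("pics/c.png",i)
E
```

```text
Traceback (most recent call last):
  File "h.py", line 30, in fit
    p=np.array([p0[0],p0[1],p0[2]/100]+([p0[3]/100] if tilt is None else [])); S=np.r_[p,p+np.eye(len(p))*.03]
                                                                                 ~~~~~^^^^^^^^^^^^^^^^^^^^^^^^
ValueError: all the input arrays must have same number of dimensions, but the array at index 0 has 1 dimension(s) and the array at index 1 has 2 dimension(s)
```

```bash
sed -i 's/; S=np.r_\[p,p+np.eye(len(p))\*.03\]//' h.py; sed -n 18,26p h.py
python3 - <<'E'
from h import *
a,b=env.get_image("top"),env.get_image("scene")
for ims in ([a],[b],[a,b]):
    print("book",fit("sketchbook",BOOK,[(0,8)],(.516,-.124,8,20),ims,tilt=20))
    print("be",fit("bookend",BE,[(0,8),(8,16)],(.453,.101,5),ims,tilt=90))
i=cv2.resize(a["color"][150:270,320:560,::-1],None,fx=3.3,fy=3.3,interpolation=cv2.INTER_CUBIC); cv2.imwrite("pics/c.png",i)
E
```

```text
BOOK=box([-.074,-.012,0],[.074,.012,.21])
BE=np.r_[box([-.05,0,0],[.05,.015,.13]),box([-.05,0,0],[.05,.1,.016])]
def place(B,x,y,yaw,tilt,z=None):
    # tilt deg: top towards own -y ; lowest point at z=0
    c,s=np.cos(np.radians(tilt)),np.sin(np.radians(tilt))
    Q=np.c_[B[:,0],B[:,1]*c-B[:,2]*s,B[:,1]*s+B[:,2]*c]; Q[:,2]-=Q[:,2].min()
    a,b=np.cos(np.radians(yaw)),np.sin(np.radians(yaw))
    return np.c_[x+a*Q[:,0]-b*Q[:,1],y+b*Q[:,0]+a*Q[:,1],Q[:,2]]
def fit(name,B,parts,p0,ims,tilt=None):
book (array([ 0.5121, -0.1278,  6.8901]), np.float64(0.035), 1)
be (array([0.465 , 0.1075, 5.7221]), np.float64(0.022), 1)
book (array([ 0.5092, -0.1298,  8.4671]), np.float64(0.026), 1)
be (array([0.4637, 0.1084, 4.389 ]), np.float64(0.024), 1)
book (array([ 0.5095, -0.1284,  9.5727]), np.float64(0.039), 2)
be (array([0.464 , 0.1085, 5.822 ]), np.float64(0.042), 2)
```

View pics/c.png

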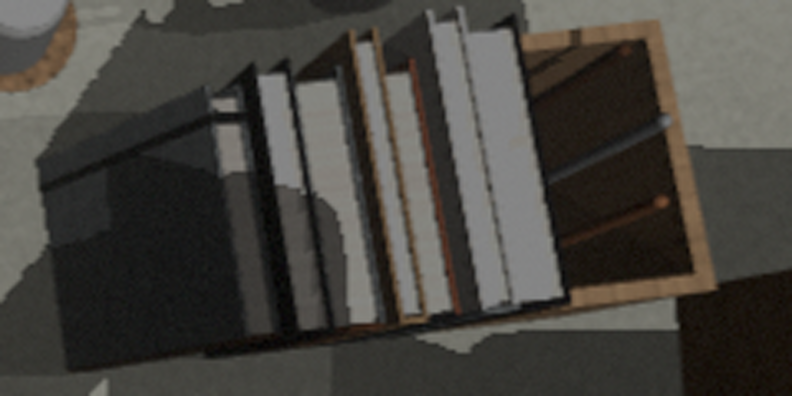

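The crop shows the row's edges tilted about 10° in yaw; the organiser edge runs (660,20)–(714,288). The book's top rests on the end book near (212–245, 90–335). Next I work out the approach with the tool tilted 30° back.

```bash
cat >> h.py <<'E'
from scipy.spatial.transform import Rotation as Ro
def pose(yaw,tilt):
    a,t=np.radians(yaw),np.radians(tilt); u=np.array([np.cos(a),np.sin(a),0]); n=np.array([-np.sin(a),np.cos(a),0])
    z=-np.cos(t)*np.array([0,0,1])-np.sin(t)*n
    return np.c_[u*0+np.cross(u,z),u,z],u,n
def rel(p,R):
    s=env.observe(); T=np.array(s["tool_rot"])
    return Ro.from_matrix(T.T@R).as_rotvec(degrees=True).round(1).tolist(), (100*T.T@(np.array(p)-s["position"])).round(2).tolist()
E
python3 - <<'E'
from h import *
im=env.get_image("top")
A,B=ray((396.7,170),im,.222),ray((404.2,251.5),im,.222); print(A,B,np.degrees(np.arctan2(*(A-B)[[1,0]])))
R,u,n=pose(10,30)
print(rel([.50,-.075,.33],R), rel([.35,-.2,.40],pose(50,15)[0]))
E
```

```text
[ 0.60018003 -0.20437356  0.222     ] [ 0.45009333 -0.21281622  0.222     ] 3.21960633039234
([-22.3, -24.2, -83.3], [46.51, -35.18, -9.87]) ([-16.4, -8.5, -124.6], [28.86, -26.85, -16.87])
```

Emit:
move_arm(
  plan=[
    [0,0,0,0,0,-5,0],
    [0,0,0,0,0,-10,0],
    [-22.3,-24.2,-83.3,46.5,-35.2,-9.9,0],
    [-22.3,-24.2,-83.3,46.5,-35.2,-9.9,0],
    [-22.3,-24.2,-83.3,46.5,-35.2,-9.9,0],
  ],
)

```text
time_s: 2.3
position: [0.2317, -0.4135, 0.3312]
tool_rot: [[0.775, 0.63, -0.058], [0.616, -0.772, -0.156], [-0.143, 0.085, -0.986]]
ft_force: [1.3, -0.2, 0.6]
grip_width: 0.0424
gripper_force: 0.0
```

```bash
python3 - <<'E'
from h import *
print(rel([.50,-.075,.33],pose(10,30)[0]))
E
```

```text
([-15.8, -17.1, -59.1], [41.65, -9.25, -6.69])
```

Emit:
move_arm(
  plan=[
    [-15.8,-17.1,-59.1,41.6,-9.2,-6.7,0],
    [-15.8,-17.1,-59.1,41.6,-9.2,-6.7,0],
    [-15.8,-17.1,-59.1,41.6,-9.2,-6.7,0],
    [-15.8,-17.1,-59.1,41.6,-9.2,-6.7,0],
    [-15.8,-17.1,-59.1,41.6,-9.2,-6.7,0],
  ],
)

```text
time_s: 2.8
position: [0.3884, -0.2178, 0.3315]
tool_rot: [[0.177, 0.984, 0.0], [0.899, -0.161, -0.408], [-0.401, 0.072, -0.913]]
ft_force: [0.2, -0.6, -0.2]
grip_width: 0.0423
gripper_force: 0.0
```

```bash
python3 - <<'E'
from h import *
print(rel([.50,-.075,.33],pose(10,30)[0]))
E
```

```text
([-5.1, -5.5, -19.1], [14.86, 8.67, -5.68])
```

Emit:
move_arm(
  plan=[
    [-5.1,-5.5,-19.1,14.9,8.7,-5.7,0],
    [-5.1,-5.5,-19.1,14.9,8.7,-5.7,0],
    [-5.1,-5.5,-19.1,14.9,8.7,-5.7,0],
    [-5.1,-5.5,-19.1,14.9,8.7,-5.7,0],
    [-5.1,-5.5,-19.1,14.9,8.7,-5.7,0],
  ],
)

```text
time_s: 3.3
position: [0.5021, -0.0743, 0.3293]
tool_rot: [[-0.15, 0.985, 0.087], [0.855, 0.173, -0.489], [-0.497, 0.001, -0.868]]
ft_force: [0.1, -0.7, -0.4]
grip_width: 0.0429
gripper_force: 0.0
```

```bash
python3 - <<'E'
from h import *
a=env.get_image("top")
im=env.get_image("wrist");save(im,"w1.png"); 
b=env.get_image("scene")
for i in (a,b):print("book",fit("sketchbook",BOOK,[(0,8)],(.510,-.128,8,20),[i],tilt=20))
for z in (.15,.016): print(rel([.501,-.079,z],pose(9,30)[0]))
E
```

```text
book (array([ 0.51 , -0.128,  8.   ]), np.float64(nan), 0)
book (array([ 0.508 , -0.1293,  9.4352]), np.float64(0.025), 1)
([0.4, -0.2, 0.5], [8.87, 0.09, 15.69])
([0.4, -0.2, 0.5], [15.54, 0.08, 27.31])h.py:33: RuntimeWarning: invalid value encountered in scalar divide
  q=r.x*([1,1,100,100][:len(p)]); return q.round(4),round(r.fun/len(ms),3),len(ms)
```

View pics/w1.png

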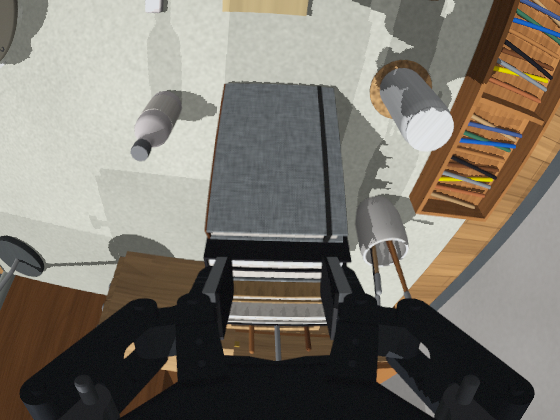

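The wrist view shows the book centred between the fingers, its lower edge at (225–335, 85) and its top on the row at about row 240. The path down is clear, so I'm descending behind the book's foot.

Emit:
move_arm(
  plan=[
    [0.2,-0.1,0.2,8.9,0.1,15.7,0],
    [0.4,-0.2,0.5,8.9,0.1,15.7,0],
    [0.4,-0.2,0.5,8.9,0.1,15.7,0],
    [0.4,-0.2,0.5,8.9,0.1,15.7,0],
    [0.4,-0.2,0.5,10.9,0.1,19.2,0],
  ],
)

```text
time_s: 4.05
position: [0.5016, -0.079, 0.1089]
tool_rot: [[-0.134, 0.988, 0.079], [0.855, 0.156, -0.495], [-0.501, 0.001, -0.866]]
ft_force: [0.9, -0.1, -0.6]
grip_width: 0.0429
gripper_force: 0.0
```

```bash
python3 - <<'E'
from h import *
R,u,n=pose(9.5,30)
for d in (0,.02,.04): print(rel(np.array([.501,-.079,.016])-d*n,R))
E
```

```text
([-0.2, 0.1, -0.5], [4.66, -0.07, 8.04])
([-0.2, 0.1, -0.5], [2.93, -0.05, 9.04])
([-0.2, 0.1, -0.5], [1.2, -0.03, 10.04])
```

Emit:
move_arm(
  plan=[
    [-0.2,0.1,-0.5,2.3,0,4.0,0],
    [-0.2,0.1,-0.5,4.65,0,8.05,0],
    [-0.2,0.1,-0.5,4.65,0,8.05,0],
    [-0.2,0.1,-0.5,3.8,0,8.55,0],
    [-0.2,0.1,-0.5,2.9,0,9.05,0],
  ],
)

```text
time_s: 4.55
position: [0.5061, -0.0992, 0.0191]
tool_rot: [[-0.144, 0.986, 0.085], [0.854, 0.167, -0.493], [-0.501, 0.002, -0.866]]
ft_force: [-0.1, -0.1, 0.0]
grip_width: 0.0425
gripper_force: 0.0
```

Emit:
move_arm(
  plan=[
    [0,0,0,-0.5,0,0.3,0],
    [0,0,0,-1.0,0,0.6,0],
    [0,0,0,-1.5,0,0.9,0],
    [0,0,0,-2.0,0,1.2,0],
    [0,0,0,-2.6,0,1.5,0],
  ],
)

```text
time_s: 5.05
position: [0.5097, -0.1275, 0.0163]
tool_rot: [[-0.146, 0.986, 0.082], [0.855, 0.167, -0.492], [-0.498, -0.002, -0.867]]
ft_force: [-0.2, 2.5, -1.1]
grip_width: 0.0426
gripper_force: 1.4
```

```bash
python3 - <<'E'
from h import *
a=env.get_image("top");b=env.get_image("scene")
for i in (a,b):print("book",fit("sketchbook",BOOK,[(0,8)],(.515,-.158,9,12),[i]))
s=env.observe();print(s["position"],np.array(s["ft_force"]))
E
```

```text
book (array([ 0.5139, -0.1426,  7.7061, 15.3783]), np.float64(0.042), 1)
book (array([ 0.5135, -0.1583, 14.3118, 10.2547]), np.float64(0.162), 1)
[ 0.50985857 -0.12776631  0.01637041] [-0.13607786 -0.19954965  0.83758021]
```

Emit:
move_arm(
  plan=[
    [0,0,0,-0.5,0,0.3,0],
    [0,0,0,-1.0,0,0.6,0],
    [0,0,0,-1.4,0,0.8,0],
    [0,0,0,-1.8,0,1.05,0],
    [0,0,0,-2.2,0,1.3,0],
  ],
)

```text
time_s: 5.75
position: [0.5141, -0.1531, 0.016]
tool_rot: [[-0.146, 0.986, 0.081], [0.854, 0.167, -0.492], [-0.499, -0.002, -0.867]]
ft_force: [0.0, 2.2, -1.2]
grip_width: 0.0426
gripper_force: 1.1
```

Emit:
move_arm(
  plan=[
    [0,0,0,-0.3,0,0.17,0],
    [0,0,0,-0.6,0,0.35,0],
    [0,0,0,-0.8,0,0.46,0],
    [0,0,0,-1.0,0,0.58,0],
    [0,0,0,-1.2,0,0.7,0],
  ],
)

```text
time_s: 6.25
position: [0.5164, -0.1665, 0.0159]
tool_rot: [[-0.146, 0.986, 0.081], [0.854, 0.167, -0.492], [-0.499, -0.002, -0.867]]
ft_force: [1.0, 1.0, -1.8]
grip_width: 0.0427
gripper_force: 1.0
```

```bash
python3 - <<'E'
from h import *
a=env.get_image("top");b=env.get_image("scene")
for i in (a,b):print("book",fit("sketchbook",BOOK,[(0,8)],(.52,-.185,9,4),[i]))
s=env.observe();print(s["position"],np.array(s["ft_force"]))
i=cv2.resize(b["color"][40:220,180:340,::-1],None,fx=3.3,fy=3.3,interpolation=cv2.INTER_CUBIC); cv2.imwrite("pics/d.png",i)
E
```

```text
book (array([ 0.5221, -0.1831,  9.4675,  3.7265]), np.float64(0.025), 1)
book (array([ 0.52 , -0.185,  9.   ,  4.   ]), np.float64(1.0), 1)
[ 0.51652858 -0.16656859  0.01612447] [-0.83732771  0.8321658  -0.80562834]
```

View pics/d.png

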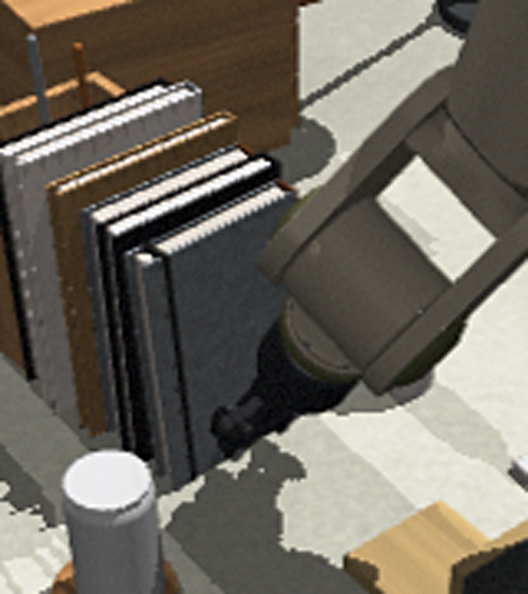

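The scene crop shows the book nearly upright against the end book, with its top at (135–290, 190–255) and the fingers low on its face at about (235,430). About 12 mm is left, so I'll continue in small steps until the force rises.

Emit:
move_arm(
  plan=[
    [0,0,0,-0.25,0,0.14,0],
    [0,0,0,-0.45,0,0.26,0],
    [0,0,0,-0.65,0,0.37,0],
    [0,0,0,-0.8,0,0.46,0],
    [0,0,0,-0.9,0,0.52,0],
  ],
)

```text
time_s: 6.95
position: [0.5181, -0.1768, 0.0159]
tool_rot: [[-0.145, 0.986, 0.081], [0.854, 0.167, -0.492], [-0.499, -0.002, -0.867]]
ft_force: [0.8, 2.2, -1.6]
grip_width: 0.0425
gripper_force: 0.9
```

Emit:
move_arm(
  plan=[
    [0,0,0,-0.1,0,0.06,0],
    [0,0,0,-0.15,0,0.09,0],
    [0,0,0,-0.2,0,0.12,0],
    [0,0,0,-0.25,0,0.14,0],
    [0,0,0,-0.25,0,0.14,0],
  ],
)

```text
time_s: 7.45
position: [0.5186, -0.1794, 0.016]
tool_rot: [[-0.146, 0.986, 0.082], [0.854, 0.167, -0.492], [-0.499, -0.002, -0.867]]
ft_force: [0.4, 2.2, -1.5]
grip_width: 0.0431
gripper_force: 1.0
```

```bash
python3 - <<'E'
from h import *
a=env.get_image("top")
print("book",fit("sketchbook",BOOK,[(0,8)],(.52,-.19,9,2),[a]))
E
```

```text
book (array([ 0.5244, -0.1981,  9.6182, -0.5303]), np.float64(0.038), 1)
```

Emit:
move_arm(
  plan=[
    [0,0,0,-0.1,0,0.06,0],
    [0,0,0,-0.2,0,0.12,0],
    [0,0,0,-0.25,0,0.14,0],
    [0,0,0,-0.3,0,0.17,0],
    [0,0,0,-0.3,0,0.17,0],
  ],
)

```text
time_s: 8.05
position: [0.5193, -0.1815, 0.0159]
tool_rot: [[-0.145, 0.986, 0.083], [0.855, 0.167, -0.491], [-0.498, -0.001, -0.867]]
ft_force: [-0.1, 13.7, 1.6]
grip_width: 0.0425
gripper_force: 6.4
```

Emit:
move_arm(
  plan=[
    [0,0,0,-0.06,0,0.04,0],
    [0,0,0,-0.12,0,0.07,0],
    [0,0,0,-0.15,0,0.08,0],
    [0,0,0,-0.15,0,0.08,0],
  ],
)

```text
time_s: 8.45
position: [0.5193, -0.1818, 0.0158]
tool_rot: [[-0.146, 0.986, 0.083], [0.856, 0.168, -0.489], [-0.496, -0.0, -0.868]]
ft_force: [-0.5, 23.8, 4.9]
grip_width: 0.0428
gripper_force: 11.7
```

```bash
python3 - <<'E'
from h import *
a=env.get_image("top");b=env.get_image("scene")
print("book",fit("sketchbook",BOOK,[(0,8)],(.524,-.198,9,1),[a]))
i=cv2.resize(b["color"][60:210,190:310,::-1],None,fx=4,fy=4,interpolation=cv2.INTER_CUBIC); cv2.imwrite("pics/e.png",i)
E
```

```text
book (array([ 0.5239, -0.1998,  7.4849, -0.2831]), np.float64(0.031), 1)
```

View pics/e.png

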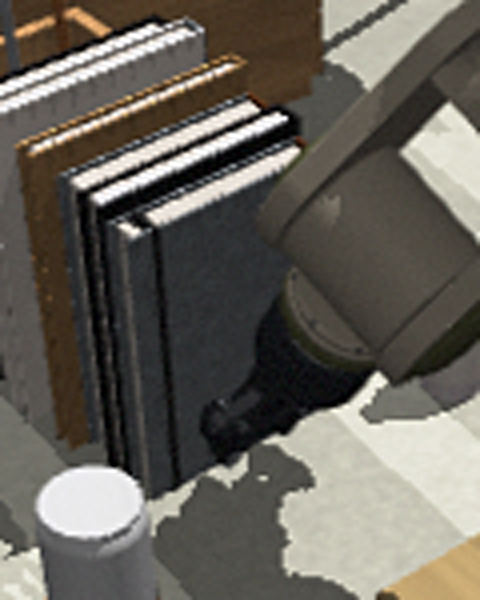

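The crop shows the book upright and flush against the end book, with no gap at top or bottom. Contact force was about 24 N. Now I back off, rise and go over to the bookend.

Emit:
move_arm(
  plan=[
    [0,0,0,0.6,0,-0.35,0],
    [0,0,0,2.0,0,-1.2,0],
    [0,0,0,3.5,0,-2.0,0],
    [0,0,0,2.0,0,-5.5,0],
    [0,0,0,0,0,-10,0],
  ],
)

```text
time_s: 9.1
position: [0.5105, -0.1349, 0.1023]
tool_rot: [[-0.149, 0.986, 0.078], [0.855, 0.168, -0.491], [-0.497, -0.006, -0.868]]
ft_force: [-0.0, 0.2, 0.4]
grip_width: 0.0425
gripper_force: 0.0
```

```bash
python3 - <<'E'
from h import *
R,u,n=pose(5.3,0)
print(rel([.468,.0667,.25],R))
E
```

```text
([0.8, 29.8, 4.3], [10.51, -0.91, -23.05])
```

Emit:
move_arm(
  plan=[
    [0,0,0,-1.0,0,-5,0],
    [0.8,29.8,4.3,10.5,-0.9,-23,0],
    [0.8,29.8,4.3,10.5,-0.9,-23,0],
    [0.8,29.8,4.3,10.5,-0.9,-23,0],
    [0.8,29.8,4.3,10.5,-0.9,-23,0],
  ],
)

```text
time_s: 9.6
position: [0.4711, 0.0541, 0.245]
tool_rot: [[-0.091, 0.996, 0.005], [0.996, 0.091, 0.002], [0.002, 0.006, -1.0]]
ft_force: [1.4, -0.3, -0.6]
grip_width: 0.0429
gripper_force: 0.0
```

```bash
python3 - <<'E'
from h import *
b=env.get_image("scene")
print(fit("bookend",BE,[(0,8),(8,16)],(.464,.108,5),[b],tilt=90))
R,u,n=pose(5.3,0)
for z in (.15,.078): print(rel([.468,.0667,z],R))
E
```

```text
(array([0.46  , 0.1071, 5.7029]), np.float64(0.029), 1)
([0.6, 0.1, 0.1], [1.17, -0.32, 9.63])
([0.6, 0.1, 0.1], [1.18, -0.39, 16.83])
```

Emit:
move_arm(
  plan=[
    [0.6,0.1,0.1,0.9,-0.4,5,0],
    [0.6,0.1,0.1,0.9,-0.5,9.6,0],
    [0.6,0.1,0.1,0.9,-0.5,13.5,0],
    [0.6,0.1,0.1,0.9,-0.5,16.8,0],
    [0.6,0.1,0.1,0.9,-0.5,16.8,0],
  ],
)

```text
time_s: 10.2
position: [0.4638, 0.0613, 0.0715]
tool_rot: [[-0.091, 0.996, -0.015], [0.996, 0.091, -0.001], [0.0, -0.015, -1.0]]
ft_force: [-0.6, 0.2, -0.1]
grip_width: 0.0429
gripper_force: 0.0
```

```bash
python3 - <<'E'
from h import *
s=env.observe();print(s["position"],s["ft_force"])
w=env.get_image("wrist");save(w,"w2.png")
E
```

```text
[0.46383348 0.06127587 0.07152098] [-0.62758209  0.22536734 -0.12421414]
```

View pics/w2.png

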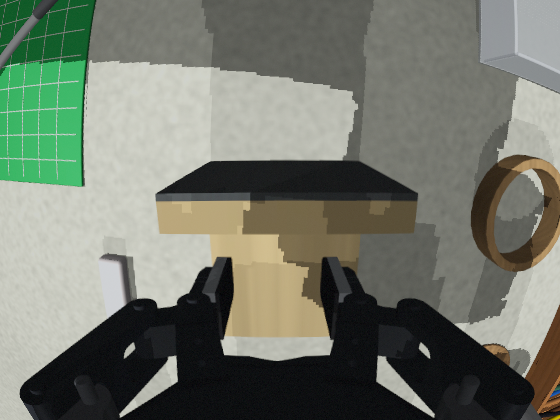

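The wrist view shows the standing foot centred ahead of the fingers at (157–417, 195–232). Pushing away from the row now.

Emit:
move_arm(
  plan=[
    [0,0,0,1.0,0,0,0],
    [0,0,0,1.8,0,0,0],
    [0,0,0,2.6,0,0,0],
    [0,0,0,3.4,0,0,0],
    [0,0,0,4.2,0,0,0],
  ],
)

```text
time_s: 10.75
position: [0.4623, 0.1045, 0.0754]
tool_rot: [[-0.091, 0.996, -0.005], [0.996, 0.091, -0.001], [-0.0, -0.005, -1.0]]
ft_force: [-0.2, -0.6, -0.6]
grip_width: 0.0429
gripper_force: 0.3
```

```bash
python3 - <<'E'
from h import *
b=env.get_image("scene")
print(fit("bookend",BE,[(0,8),(8,16)],(.462,.108,5,75),[b]))
E
```

```text
(array([ 0.4607,  0.1082,  6.1226, 72.8855]), np.float64(0.163), 1)
```

Emit:
move_arm(
  plan=[
    [0,0,0,0.8,0,0,0],
    [0,0,0,1.6,0,0,0],
    [0,0,0,2.4,0,0,0],
    [0,0,0,3.1,0,0,0],
    [0,0,0,3.8,0,0,0],
  ],
)

```text
time_s: 11.35
position: [0.4586, 0.1422, 0.0748]
tool_rot: [[-0.091, 0.996, -0.007], [0.996, 0.091, -0.001], [-0.0, -0.007, -1.0]]
ft_force: [0.5, -0.1, -0.2]
grip_width: 0.0426
gripper_force: 0.0
```

```bash
python3 - <<'E'
from h import *
b=env.get_image("scene")
print(fit("bookend",BE,[(0,8),(8,16)],(.462,.108,5,30),[b]))
save(b,"f.png")
E
```

```text
(array([ 0.4651,  0.1209,  5.9953, 28.9364]), np.float64(0.268), 1)
```

View pics/f.png

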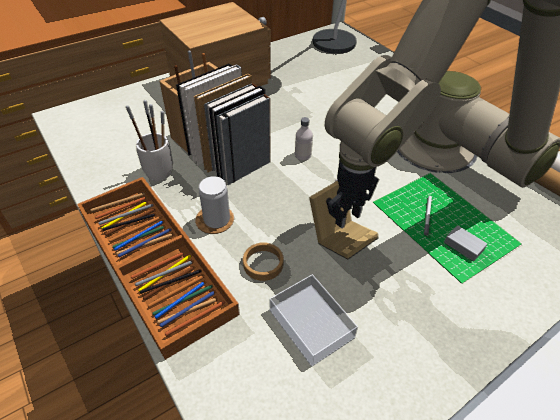

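The picture shows the bookend apparently up on its foot, with the upright at (320–340, 185–245) and the fingers in its inner corner. I'm withdrawing upward and moving beyond the foot end.

Emit:
move_arm(
  plan=[
    [0,0,0,0.6,0,0,0],
    [0,0,0,0.6,0,-4,0],
    [0,0,0,0.6,0,-9,0],
    [0,0,0,5,0,-12,0],
    [0,0,0,10,0,-12,0],
  ],
)

```text
time_s: 11.95
position: [0.4525, 0.239, 0.199]
tool_rot: [[-0.087, 0.996, 0.001], [0.996, 0.087, 0.001], [0.001, 0.001, -1.0]]
ft_force: [-0.4, -0.2, -1.0]
grip_width: 0.0427
gripper_force: 0.0
```

Emit:
move_arm(
  plan=[
    [0,0,0,4,0,0,0],
    [0,0,0,7,0,0,0],
    [0,0,0,7,0,0,0],
  ],
)

```text
time_s: 12.25
position: [0.4435, 0.3111, 0.1945]
tool_rot: [[-0.094, 0.996, -0.007], [0.996, 0.094, -0.0], [0.0, -0.007, -1.0]]
ft_force: [0.1, 0.3, -0.3]
grip_width: 0.0427
gripper_force: 0.0
```

```bash
python3 - <<'E'
from h import *
a=env.get_image("top");b=env.get_image("scene")
for i in ([a],[b],[a,b]):
  print(fit("bookend",BE,[(0,8),(8,16)],(.462,.11,5),i,tilt=0),fit("sketchbook",BOOK,[(0,8)],(.524,-.198,9,1),i),fit("sketchbook",BOOK,[(0,8)],(.524,-.198,9,1),i,tilt=0))
print(fit("bookend",BE,[(0,8),(8,16)],(.462,.11,5,5),[b]))
save(b,"g.png")
R,u,n=pose(5.5,0); print(rel(np.array([.464,.108,.15])+.145*n,R))
E
```

```text
(array([0.4655, 0.1085, 6.1024]), np.float64(0.03), 1) (array([ 0.5238, -0.2   ,  7.2471, -0.2551]), np.float64(0.028), 1) (array([ 0.5248, -0.1994,  7.4066]), np.float64(0.038), 1)
(array([0.4614, 0.1081, 5.9293]), np.float64(0.02), 1) (array([ 0.5206, -0.1982,  9.5238,  0.9773]), np.float64(0.035), 1) (array([ 0.5201, -0.2016,  8.4342]), np.float64(0.022), 1)
(array([0.463 , 0.1086, 5.7267]), np.float64(0.038), 2) (array([ 0.5222, -0.201 ,  7.584 , -0.5651]), np.float64(0.032), 2) (array([ 0.5229, -0.1996,  7.1303]), np.float64(0.038), 2)
(array([0.4624, 0.1127, 6.6915, 2.1873]), np.float64(0.053), 1)
([-0.4, 0.0, -0.3], [-5.61, 0.1, 4.47])
```

Emit:
move_arm(
  plan=[
    [-0.4,0,-0.3,-3,0.1,2.5,0.2],
    [-0.4,0,-0.3,-5.2,0.1,4.5,0.2],
    [-0.4,0,-0.3,-5.2,0.1,9,0.2],
    [-0.4,0,-0.3,-5.2,0.1,13.5,0.2],
    [-0.4,0,-0.3,-5.2,0.1,17.0,0.2],
  ],
)

```text
time_s: 13.5
position: [0.4484, 0.2559, 0.0228]
tool_rot: [[-0.095, 0.995, -0.001], [0.995, 0.095, -0.001], [-0.001, -0.001, -1.0]]
ft_force: [0.3, -0.2, -0.3]
grip_width: 0.0513
gripper_force: 0.0
```

```bash
python3 - <<'E'
from h import *
R,u,n=pose(5.8,0); print(rel(np.array([.463,.1086,.006])+.130*n,R),rel(np.array([.463,.1086,.006])+.111*n,R))
w=env.get_image("wrist");save(w,"w3.png")
E
```

```text
([-0.0, 0.0, -0.3], [-1.8, -0.03, 1.68]) ([-0.0, 0.0, -0.3], [-3.7, -0.02, 1.68])
```

View pics/w3.png

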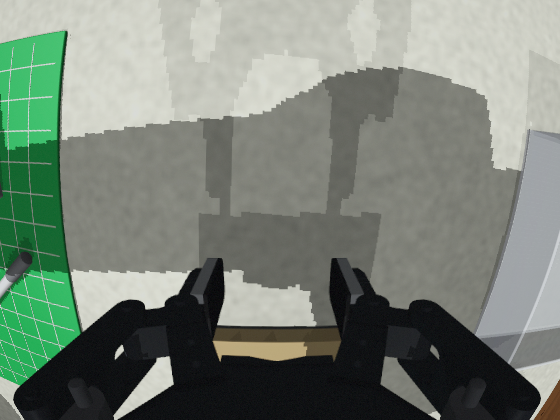

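The wrist view shows the fingers behind the foot end at about (215–345, 330–350), centred. I'll lower the tool and start sliding.

Emit:
move_arm(
  plan=[
    [0,0,0,0,0,0.8,0.2],
    [0,0,-0.3,-0.5,0,1.6,0.2],
    [0,0,-0.3,-1.5,0,1.6,0.2],
    [0,0,-0.3,-2.5,0,1.6,0.2],
    [0,0,-0.3,-3.3,0,1.6,0.2],
  ],
)

```text
time_s: 14.05
position: [0.4528, 0.2225, 0.0097]
tool_rot: [[-0.1, 0.995, 0.002], [0.995, 0.1, 0.0], [-0.0, 0.002, -1.0]]
ft_force: [-0.5, 1.0, 0.5]
grip_width: 0.0512
gripper_force: 0.0
```

Emit:
move_arm(
  plan=[
    [0,0,0,-0.8,0,0,0.2],
    [0,0,0,-1.8,0.1,0,0.2],
    [0,0,-0.2,-2.9,0.2,0,0.2],
    [0,0,-0.3,-4.0,0.3,0,0.2],
    [0,0,-0.4,-5.1,0.4,0,0.2],
  ],
)

```text
time_s: 14.55
position: [0.4615, 0.1723, 0.0089]
tool_rot: [[-0.108, 0.994, 0.001], [0.994, 0.108, -0.0], [-0.0, 0.001, -1.0]]
ft_force: [-0.9, 4.5, 3.7]
grip_width: 0.0513
gripper_force: 2.3
```

```bash
cat > m.py <<'E'
from h import *
import sys
a=env.get_image("top");b=env.get_image("scene"); s=env.observe()
p=s["position"]; x0=(p[0]+.011,p[1]-.11,7)
F=[]
for i in ([a],[b],[a,b]):
  r=fit("bookend",BE,[(0,8),(8,16)],x0,i,tilt=0); print(r); 
q=r[0]; t=np.array([.5205,-.1876]); T=np.array(s["tool_rot"])
d=np.r_[t-q[:2],0]; print("remaining tool cm",(100*T.T@d).round(2),"yaw tool",np.degrees(np.arctan2(T[1,1],T[0,1])).round(2),np.round(p,4),np.round(s["ft_force"],1))
E
python3 m.py
```

```text
(array([0.477 , 0.0592, 9.0055]), np.float64(0.308), 1)
(array([0.4737, 0.0619, 8.0886]), np.float64(0.251), 1)
(array([0.4737, 0.0603, 6.8119]), np.float64(0.287), 2)
remaining tool cm [-25.15   2.     0.03] yaw tool 6.13 [0.4616 0.1715 0.0086] [-0.4  0.1 -0.3]
```

Emit:
move_arm(
  plan=[
    [0,0,0,-0.9,0.1,0,0.2],
    [0,0,-0.2,-2.0,0.2,0,0.2],
    [0,0,-0.3,-3.2,0.3,0,0.2],
    [0,0,-0.4,-4.4,0.4,0,0.2],
    [0,0,-0.5,-5.6,0.5,0,0.2],
  ],
)

```text
time_s: 15.35
position: [0.4724, 0.1167, 0.0087]
tool_rot: [[-0.116, 0.993, 0.0], [0.993, 0.116, -0.0], [-0.0, 0.0, -1.0]]
ft_force: [-0.5, 1.7, -2.3]
grip_width: 0.0512
gripper_force: 0.9
```

Emit:
move_arm(
  plan=[
    [0,0,-0.1,-1.2,0.1,0,0.2],
    [0,0,-0.2,-2.4,0.2,0,0.2],
    [0,0,-0.3,-3.6,0.3,0,0.2],
    [0,0,-0.4,-4.8,0.4,0,0.2],
    [0,0,-0.5,-5.8,0.45,0,0.2],
  ],
)

```text
time_s: 15.85
position: [0.4837, 0.0599, 0.0088]
tool_rot: [[-0.125, 0.992, 0.0], [0.992, 0.125, -0.0], [-0.0, 0.0, -1.0]]
ft_force: [-0.9, 3.1, -0.1]
grip_width: 0.0512
gripper_force: 1.0
```

```bash
python3 m.py
```

```text
(array([ 0.4981, -0.0498,  6.8655]), np.float64(0.563), 1)
(array([ 0.4986, -0.0519,  8.6167]), np.float64(0.272), 1)
(array([ 0.4989, -0.0515,  8.8655]), np.float64(0.42), 2)
remaining tool cm [-1.377e+01  4.500e-01  1.000e-02] yaw tool 7.13 [0.4841 0.0596 0.0089] [-0.8  0.4  0.1]
```

Emit:
move_arm(
  plan=[
    [0,0,-0.2,-1.2,0.05,0,0.2],
    [0,0,-0.4,-2.4,0.1,0,0.2],
    [0,0,-0.6,-3.6,0.15,0,0.2],
    [0,0,-0.8,-4.8,0.2,0,0.2],
    [0,0,-1.0,-5.8,0.2,0,0.2],
  ],
)

```text
time_s: 16.65
position: [0.493, 0.0023, 0.0088]
tool_rot: [[-0.142, 0.99, 0.001], [0.99, 0.142, -0.0], [-0.0, 0.0, -1.0]]
ft_force: [-1.0, 4.3, 0.8]
grip_width: 0.0513
gripper_force: 1.6
```

Emit:
move_arm(
  plan=[
    [0,0,0,-1.1,0,0,0.2],
    [0,0,-0.1,-2.2,0,0,0.2],
    [0,0,-0.2,-3.2,0,0,0.2],
    [0,0,-0.3,-4.1,0,0,0.2],
    [0,0,-0.3,-5.0,0,0,0.2],
  ],
)

```text
time_s: 17.15
position: [0.4999, -0.0466, 0.0088]
tool_rot: [[-0.148, 0.989, 0.0], [0.989, 0.148, -0.0], [-0.0, 0.0, -1.0]]
ft_force: [-0.2, 2.3, 1.1]
grip_width: 0.0513
gripper_force: 1.6
```

```bash
python3 m.py
```

```text
(array([ 0.5114, -0.1572,  7.    ]), np.float64(nan), 0)
(array([ 0.5155, -0.1584,  8.5492]), np.float64(0.333), 1)
(array([ 0.5155, -0.1584,  8.5492]), np.float64(0.333), 1)
remaining tool cm [-2.96  0.07  0.  ] yaw tool 8.45 [ 0.5004 -0.0472  0.0088] [0.4 0.3 0. ]h.py:33: RuntimeWarning: invalid value encountered in scalar divide
  q=r.x*([1,1,100,100][:len(p)]); return q.round(4),round(r.fun/len(ms),3),len(ms)
```

Emit:
move_arm(
  plan=[
    [0,0,0,-0.8,0,0,0.2],
    [0,0,0,-1.6,0,0,0.2],
    [0,0,0,-2.2,0,0,0.2],
    [0,0,0,-2.5,0,0,0.2],
    [0,0,0,-2.5,0,0,0.2],
  ],
)

```text
time_s: 17.95
position: [0.5038, -0.0713, 0.0088]
tool_rot: [[-0.147, 0.989, 0.001], [0.989, 0.147, -0.001], [-0.001, 0.001, -1.0]]
ft_force: [0.9, -0.2, -0.3]
grip_width: 0.0515
gripper_force: 0.0
```

Emit:
move_arm(
  plan=[
    [0,0,0,0.5,0,-0.2,0.2],
    [0,0,0,1.5,0,-0.5,0],
    [0,0,0,1.5,0,-0.5,-0.5],
    [0,0,0,1.5,0,-0.5,-1],
    [0,0,0,1.5,0,-0.5,-1],
  ],
)

```text
time_s: 18.45
position: [0.5014, -0.0557, 0.0139]
tool_rot: [[-0.148, 0.989, 0.001], [0.989, 0.148, -0.0], [-0.0, 0.0, -1.0]]
ft_force: [0.4, 0.6, 0.1]
grip_width: 0.0004
gripper_force: 0.0
```

```bash
python3 m.py
```

```text
(array([ 0.5217, -0.1819,  7.8232]), np.float64(0.67), 1)
(array([ 0.5195, -0.1821,  8.3607]), np.float64(0.175), 1)
(array([ 0.5199, -0.1817,  8.624 ]), np.float64(0.425), 2)
remaining tool cm [-0.59 -0.03  0.  ] yaw tool 8.5 [ 0.5014 -0.0558  0.0138] [-0.2 -0.9  0.2]
```

Emit:
move_arm(
  plan=[
    [0,0,0,0,0,0.75,-1],
    [0,0,0,-0.5,0,0.75,-1],
    [0,0,0,-1.0,0,0.75,-1],
    [0,0,0,-1.4,0,0.75,-1],
    [0,0,0,-1.7,0,0.75,-1],
  ],
)

```text
time_s: 19.25
position: [0.5039, -0.0729, 0.0063]
tool_rot: [[-0.147, 0.989, 0.0], [0.989, 0.147, 0.0], [0.0, 0.0, -1.0]]
ft_force: [-0.2, 2.6, 1.8]
grip_width: 0.0002
gripper_force: 1.6
```

Emit:
move_arm(
  plan=[
    [0,0,0,-0.1,0,0,-1],
    [0,0,0,-0.2,0,0,-1],
    [0,0,0,-0.3,0,0,-1],
    [0,0,0,-0.35,0,0,-1],
    [0,0,0,-0.35,0,0,-1],
  ],
)

```text
time_s: 19.75
position: [0.5043, -0.076, 0.0063]
tool_rot: [[-0.148, 0.989, 0.0], [0.989, 0.148, -0.0], [-0.0, 0.0, -1.0]]
ft_force: [0.2, 3.0, 1.4]
grip_width: 0.0002
gripper_force: 1.5
```

Emit:
move_arm(
  plan=[
    [0,0,0,-0.1,0,0,-1],
    [0,0,0,-0.15,0,0,-1],
    [0,0,0,-0.2,0,0,-1],
    [0,0,0,-0.25,0,0,-1],
    [0,0,0,-0.25,0,0,-1],
  ],
)

```text
time_s: 20.25
position: [0.5047, -0.078, 0.0063]
tool_rot: [[-0.148, 0.989, 0.0], [0.989, 0.148, 0.001], [0.001, 0.0, -1.0]]
ft_force: [0.2, 6.1, 2.0]
grip_width: -0.0001
gripper_force: 3.1
```

Emit:
move_arm(
  plan=[
    [0,0,0,-0.05,0,0,-1],
    [0,0,0,-0.1,0,0,-1],
    [0,0,0,-0.15,0,0,-1],
    [0,0,0,-0.2,0,0,-1],
    [0,0,0,-0.2,0,0,-1],
  ],
)

```text
time_s: 20.75
position: [0.5047, -0.0782, 0.0063]
tool_rot: [[-0.147, 0.989, -0.0], [0.989, 0.147, 0.004], [0.004, 0.0, -1.0]]
ft_force: [1.8, 17.0, 5.3]
grip_width: -0.0001
gripper_force: 8.5
```

Firm contact at 17 N. I'll back off slowly, lift clear and check.

Emit:
move_arm(
  plan=[
    [0,0,0,0.3,0,0,-1],
    [0,0,0,1.5,0,0,-1],
    [0,0,0,4.0,0,-1,-1],
    [0,0,0,8.0,0,-5,-1],
    [0,0,0,12.0,0,-10,-1],
  ],
)

```text
time_s: 21.25
position: [0.4883, 0.0267, 0.0907]
tool_rot: [[-0.147, 0.989, -0.002], [0.989, 0.147, -0.0], [0.0, -0.002, -1.0]]
ft_force: [0.6, 0.3, -0.1]
grip_width: -0.0001
gripper_force: 0.0
```

Emit:
move_arm(
  plan=[
    [0,0,0,4,0,-3,-1],
    [0,0,0,8,0,-6,-1],
    [0,0,0,12,0,-6,-1],
    [0,0,0,16,0,-6,-1],
    [0,0,0,16,0,-6,-1],
  ],
)

```text
time_s: 21.75
position: [0.4643, 0.1873, 0.1506]
tool_rot: [[-0.152, 0.988, 0.001], [0.988, 0.152, 0.0], [-0.0, 0.001, -1.0]]
ft_force: [0.5, -0.0, 0.3]
grip_width: -0.0002
gripper_force: 0.0
```

```bash
python3 - <<'E'
from h import *
a=env.get_image("top");b=env.get_image("scene")
for i in ([a],[b],[a,b]):
  print(fit("bookend",BE,[(0,8),(8,16)],(.521,-.187,8),i,tilt=0))
for t in ["can","brush_pot","glue","tape","tub","eraser"]:
    for im in (b,a):
        r=env.tip_of(t,im)
        if r: print(t,ray(r[0]["pixel"],im).round(3))
A=cv2.resize(a["color"][140:290,290:480,::-1],(400,316),interpolation=cv2.INTER_CUBIC)
B=cv2.resize(b["color"][60:210,180:330,::-1],(400,400),interpolation=cv2.INTER_CUBIC)
c=np.zeros((400,800,3),np.uint8);c[:316,:400]=A;c[:,400:]=B;cv2.imwrite("pics/z.png",c)
E
```

```text
(array([ 0.5218, -0.1871,  8.6645]), np.float64(0.047), 1)
(array([ 0.521, -0.187,  8.   ]), np.float64(nan), 0)
(array([ 0.5218, -0.1871,  8.6645]), np.float64(0.047), 1)
can [ 0.68  -0.088  0.   ]
can [ 0.681 -0.088  0.   ]
brush_pot [ 0.731 -0.323  0.   ]
brush_pot [ 0.738 -0.321  0.   ]
glue [ 0.362 -0.179  0.   ]
glue [ 0.505 -0.091  0.   ]
tape [0.647 0.09  0.   ]
tape [0.659 0.096 0.   ]
tub [0.647 0.274 0.   ]
tub [0.651 0.278 0.   ]
eraser [ 0.355 -0.186  0.   ]
eraser [ 0.341 -0.003  0.   ]h.py:33: RuntimeWarning: invalid value encountered in scalar divide
  q=r.x*([1,1,100,100][:len(p)]); return q.round(4),round(r.fun/len(ms),3),len(ms)
```

View pics/z.png

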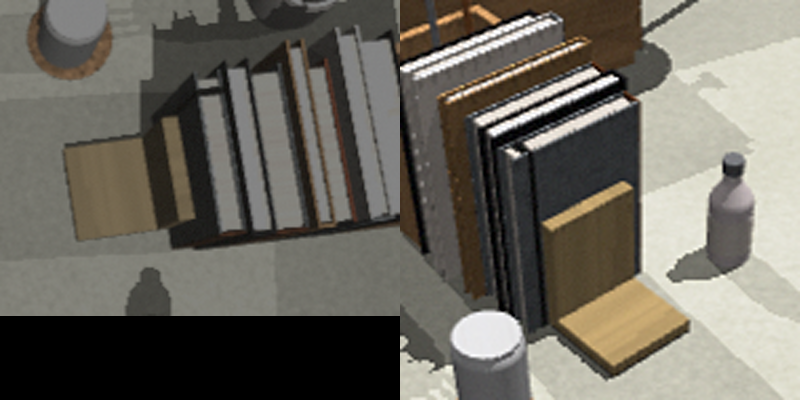

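The last picture shows the bookend standing upright, with its back flush to the upright grey book and centred on it. The bystanders look unmoved, so I'm handing in.

```bash
python3 -c "
from rig import env
print(env.close_job())"
```

```text
the job is handed in; nothing more can be done
None
```

The job is handed in: the sketchbook stands upright and flush against the row, and the bookend is back on its foot with its back flush against that book. The bystanders measured where they started within the detectors' error, except that the top camera's last glue reading and the scene camera's last eraser reading were clearly wrong.

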